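# Balance a carrier bar on the domed balancing stand

## Task

Check the static balance of the aluminium carrier bar: lift the blue dust cover off the domed balancing stand and stand it upright on the cork mat. Then lay the carrier bar, flat side down, gently across the top of the steel dome at its red balance mark, so that it stays balanced there on its own, level and at rest. Leave the jar, bottle and spanner where they are.

Things in the scene. Friction and masses are not known exactly. Their poses are not given: they have to be found in the camera images.
- stand: balancing stand, fixed to the bench: grey round foot 140 mm across and 12 mm high with four bolt heads, and on it a polished steel dome, a half ball of radius 50 mm whose top is 60 mm above the bench. At the start the dome is hidden under the blue cover. Origin: centre of the foot's underside; z up
- stand_apex (a point): highest point of the stand's dome, 60 mm above the stand's origin
- cover: loose bell-shaped blue plastic dust cover, 116 mm across at the rim, 86 mm high with its black grip knob; open below (inside 109 mm across and 50 mm deep). It hangs loosely over the stand's dome with its rim resting on the grey foot. 0.13 to 0.24 kg. Origin: centre of the open rim's plane (its underside), z up through the knob
- cover_knob (a point): point on the axis of the cover's black knob, 80 mm above the cover's origin (6 mm below the knob's top). The knob is a round 26 mm across from 66 to 86 mm, on a 22 mm neck from 55 to 66 mm; the cover's blue top, 102 mm across, is at 55 mm
- mat: round cork mat, fixed on the bench, 150 mm across and 3 mm thick. Origin: centre of its underside
- carrier: loose aluminium carrier bar, 0.3 to 0.6 kg, lying flat: a bar 190 mm long (x), 30 wide (y), 14 thick (z); a heavy round hub 40 mm across and 28 mm high stands on its top at x = +72 mm; two dark dots at the other end; a red band 10 mm wide round it marks the balance point. Origin: centre of the bar's underside (not the balance point); z up
- balance_point (a point): point on the bar's underside below the centre of mass, in the middle of the red band: 22 mm from the carrier's origin towards the hub. The centre of mass is 13 mm above it. On the dome the bar tilts about 1.6 degrees for each mm by which this point is off the dome's highest point; rocking dies out in about 1 s
- paste_jar: round white and blue paste jar, 69 mm across and 41 mm high, a bystander. Origin: centre of its underside
- bottle: small white bottle with a green cap, 45 mm across and 86 mm high, a bystander. Origin: centre of its underside
- wrench: open-ended steel spanner, 27 x 163 x 6 mm, lying flat, a bystander. Origin: centre of its underside
Mind the look-alikes: they are no part of the job. Of the things like the cover, leave any that is yellow; of the rest the smaller one is meant.

How it is judged:
On the way:
1. the cover stands upright on the cork mat, let go (horizontal distance between cover and mat below 0.03 m and height (world z) of cover below 0.008 m and angle between cover's own z axis and vertical below 0.1 rad and contact force between cover and the fingers below 0.1 N and linear speed of cover below 0.03 m/s), for 0.2 s.
At the end, for the whole second after the job is handed in: The cover stands upright (within 6 degrees) on the cork mat, its centre within 30 mm of the mat's centre. The carrier bar rests on the dome alone, hub up, with its balance point within 12 mm of the dome's highest point, level within 10 degrees and still (below 20 mm/s and 0.2 rad/s) (horizontal distance between cover and mat below 0.03 m and height (world z) of cover below 0.008 m and angle between cover's own z axis and vertical below 0.1 rad and distance between balance_point and stand_apex below 0.012 m and angle between carrier's own z axis and vertical below 0.17 rad and contact force between carrier and stand above 1 N and linear speed of carrier below 0.02 m/s and angular speed of carrier below 0.2 rad/s); the robot touches nothing.
It fails at once if a bystander (jar, bottle or spanner) is moved more than 30 mm (distance of any of paste_jar, bottle, wrench from where it was at the start of the episode above 0.03 m).
It fails at once if the carrier bar is dropped: it falls freely onto the stand from more than about 8 mm (height (world z) of carrier above 0.055 m and contact force between carrier and the fingers below 0.1 N and linear speed of carrier above 0.4 m/s).
It fails at once if the carrier bar is pressed on the stand with more than 60 N (contact force between carrier and stand above 60 N).
It also fails if it takes over 58 s, if anything falls off the work surface, if the arm or the gripper's body presses on something with over 40 N, if the wrist force passes 120 N, or if a joint passes its speed limit or range.

## Robot

A 7-joint arm with a two-finger parallel gripper is mounted at the origin on a cart in front of the work surface, level with it; the furniture and walls round the work are solid. World frame = base frame: x ahead of the robot, y to its left, z up, the work surface at z = 0. Lengths are in m, angles in rad, forces in N, time in s.
With the tool pointing down it reaches from about 0.4 to 0.75 m from the base axis. Payload 19.5 kg.
Tool frame: the origin (TCP) lies on the centre line of the jaws, within the pads' length; the fingertips stand 17 mm ahead of it and the grasp point (between the pads) lies 2 mm behind it; z points along the fingers, y is the line along which they close (so a half turn about z gives the same grasp; the last joint's range is limited). The gripper opens to 85 mm and grips with 20 to 120 N. Pads are 22 mm wide; open, the fingers measure 114 mm over their backs; the gripper's body (76 mm by 85 mm) begins 54 mm behind the grasp point. The pads swing forward as they close: fully open they stand 13 mm farther back than shut.
Start: joints at [-1.16, 0.707, -0.028, 1.485, 0.022, 0.951, -0.075], TCP at [0.252, 0.517, 0.248] pointing down, gripper open.
Joint ranges: [-2.71, 2.71], [-0.32, 2.16], [-1.57, 1.52], [0, 2.45], [-1.46, 4.6], [0, 2.02], [-2.83, 2.83]. Speed limits (rad/s): [1.89, 1.89, 2.57, 2.57, 3.01, 3.01, 3.01].

## Interface

Orientations are given as [roll, pitch, yaw] about the fixed x, y, z axes, in that order (R = Rz(yaw) Ry(pitch) Rx(roll)).
In Python, from cell import get_obs, read_camera, sign_off gives the robot as it stands.
- The arm moves only by the shell command python3 -m jog 'ROWS' [OPENING] [FORCE]. ROWS is a JSON object of lists of equal length, an entry for each row: "delta_pos": the shift along the tool's x, y, z each as a share of 1000 mm, from -1 to 1, a list of three; "turn": the turn, a rotation vector about the tool's x, y, z each as a share of 360 degrees, from -1 to 1, a list of three. A call has 1 to 12 rows; each row is the pose to reach, as a shift and turn from the pose commanded when the call began, along the tool's axes at that moment, turning the shorter way round; what a row does not reach only later rows make up. A row lasts 1/12 s, in which the tool goes at most 41.7 mm and 7.16 degrees, less where a joint would pass 70% of its speed; a pose out of reach is approached as far as the arm can. A call with a number of a shift or a turn outside -1 to 1 is refused whole. A call with a gripper value outside its range is refused whole. OPENING is the opening, from -1 (shut) to 1 (fully open), set as the call begins (- or left out, the last holds). The fingers move at their own pace and stop on an object; FORCE is the grip in N (left out, the last holds). Time passes only in rows, so rows that repeat a pose let the fingers close. It gives the time, the measured TCP pose, the force, the opening and the grip force at its end, in the units of the state.
- get_obs(): the state, without advancing time (a new reading comes with each control period).
- read_camera(name): name is "scene" or "top" or "wrist"; returns a dict with "image" (420x560x3 uint8, blue, green, red), "fx", "fy", "cx", "cy" (pixels), "eye" and "rotation" of the camera in the world. Camera axes: x right, y down, z forward; pixel columns grow to the right and rows downward; lengths in m; the calibration is good to about 2 mm. A picture is of the moment at which its call begins. There is no depth.
- sign_off(): hands the job in; it is judged then, once.
The state is a dict: "clock": time; "qpos": joint angles; "joint_velocities": joint speeds; "joint_efforts": joint torques, N m; "tcp_pos": TCP position; "eef_rot": TCP orientation; "wrist_force": force on the tool from outside, world axes, zero at the start; "moment": the same for the moment, N m; "gripper_width": opening from 0.0 (shut) to 1.0 (fully open); "finger_force": force on a finger pad.
Only numpy, scipy, OpenCV 4.12 (cv2) and the standard library are available. Lean on these libraries where they do the work, as an engineer would, in place of code of your own. Each camera call takes 0.05 s, during which the arm holds its last target. There are 200 camera calls.

## Working session

There is one attempt and no reset: what is moved stays moved. The work goes in short steps, Python scripts to look and compute and a shell command to move; the robot and the scene stay as the last step left them, time stands still between calls to the robot, and variables do not carry over. Pictures are saved under pics/ and viewed, at most 12 in all, crops included, and the job is handed in when it is done.

```bash
ls; mkdir -p pics
python3 - <<'E'
from cell import get_obs, read_camera
import cv2,numpy as np
o=get_obs(); print({k:np.round(v,3).tolist() for k,v in o.items()})
for n in("scene","top"):
    c=read_camera(n); cv2.imwrite(f"pics/{n}0.png",c["image"]); print(n,c["fx"],c["fy"],c["cx"],c["cy"],np.round(c["eye"],3),np.round(c["rotation"],3).tolist())
E
```

```text
pics
{'clock': 0.0, 'qpos': [-1.16, 0.707, -0.028, 1.485, 0.022, 0.951, -0.076], 'joint_velocities': [0.002, -0.001, 0.001, 0.001, 0.002, -0.002, 0.001], 'joint_efforts': [0.001, -88.321, 1.235, -23.616, 0.017, 0.007, -0.0], 'tcp_pos': [0.251, 0.517, 0.248], 'eef_rot': [-3.14, 0.0, 2.689], 'wrist_force': [0.145, -0.446, 0.149], 'moment': [-0.005, 0.012, 0.011], 'finger_force': 0.0, 'gripper_width': 1.0}
scene 432.0189302598821 432.0189302598821 276.9587766670051 212.12379662938005 [ 0.281 -0.468  0.821] [-2.404, -0.002, -0.569]
top 525.075070730554 525.075070730554 283.85346644928677 210.0372914844176 [0.52  0.087 1.229] [-3.052, -0.008, -1.55]
```

View pics/scene0.png

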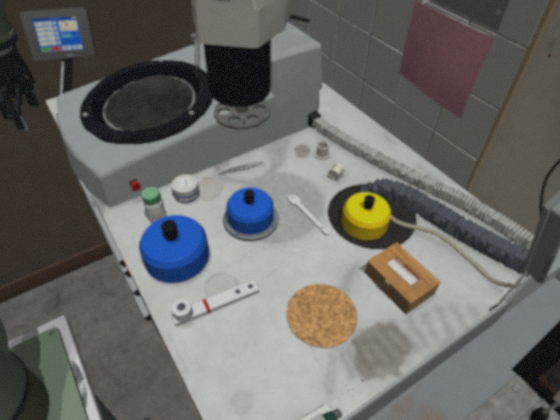

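View pics/top0.png

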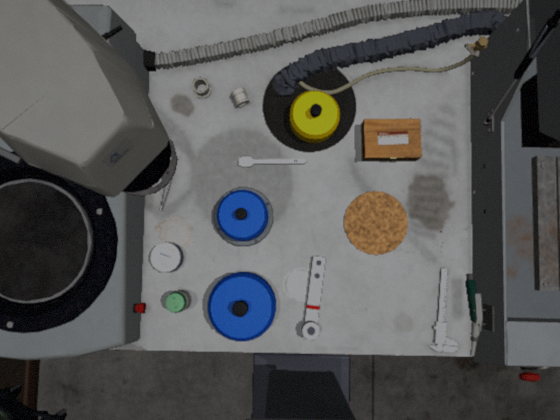

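Candidates for the cover, in top-view pixels:
- Small blue one on a grey foot, (240,213).
- Large blue one, (240,306), a look-alike.
- Yellow one, (316,115), a look-alike.

The small blue one fits the description. The carrier bar is at (314,295) with its hub at (311,330), and the mat is at (376,222). The jar is at (166,257), the bottle at (176,300), and the spanner is probably at (272,161). A machine head overhangs near (150,170).

```bash
cat > h.py <<'E'
import cv2,numpy as np
from cell import get_obs, read_camera
from scipy.spatial.transform import Rotation as R
def ray(c,uv):
    d=np.array([(uv[0]-c["cx"])/c["fx"],(uv[1]-c["cy"])/c["fy"],1.])
    r=np.array(c["rotation"]); r=R.from_euler('xyz',r).as_matrix() if r.size==3 else r
    return np.array(c["eye"]),r@d
def plane(c,uv,z):
    e,d=ray(c,uv); return e+d*(z-e[2])/d[2]
def tri(views):
    A=np.zeros((3,3));b=np.zeros(3)
    for c,uv in views:
        e,d=ray(c,uv);d=d/np.linalg.norm(d);P=np.eye(3)-np.outer(d,d);A+=P;b+=P@e
    p=np.linalg.solve(A,b)
    res=[np.linalg.norm(np.cross(p-ray(c,uv)[0],ray(c,uv)[1]/np.linalg.norm(ray(c,uv)[1]))) for c,uv in views]
    return p,max(res)
def mask(img,kind):
    h=cv2.cvtColor(img,cv2.COLOR_BGR2HSV);H,S,V=cv2.split(h)
    return {"blue":(H>105)&(H<130)&(S>150)&(V>60),"red":((H<8)|(H>172))&(S>130)&(V>80),
     "cork":(H>8)&(H<22)&(S>70)&(V>90),"black":(V<45),"green":(H>45)&(H<85)&(S>80)}[kind].astype(np.uint8)
def blobs(img,kind,amin=20,box=None):
    m=mask(img,kind)
    if box is not None:
        k=np.zeros_like(m);x0,y0,x1,y1=box;k[y0:y1,x0:x1]=1;m=m*k
    n,l,s,c=cv2.connectedComponentsWithStats(m)
    return [(s[i,4],np.round(c[i],1).tolist(),s[i,:4].tolist()) for i in range(1,n) if s[i,4]>=amin]
E
python3 - <<'E'
from h import *
c={n:read_camera(n) for n in("top","scene")}
for n in c:
    im=c[n]["image"]
    for k in("blue","red","cork"): print(n,k,blobs(im,k,25))
t=c["top"]["image"]; s=c["scene"]["image"]
print("knob",blobs(t,"black",10,(222,195,262,235)),blobs(s,"black",10,(230,185,270,220)))
a=cv2.resize(t[190:350,200:360],(480,480),interpolation=cv2.INTER_CUBIC);b=cv2.resize(s[180:340,160:270][:, :],(320,480),interpolation=cv2.INTER_CUBIC)
cv2.imwrite("pics/crop1.png",np.hstack([a,b]))
E
```

```text
top blue [(np.int32(1949), [242.1, 215.2], [217, 190, 51, 51]), (np.int32(3459), [241.7, 305.9], [208, 272, 68, 69])]
top red [(np.int32(56), [139.2, 307.8], [135, 304, 9, 9]), (np.int32(33), [312.5, 306.7], [307, 305, 12, 4]), (np.int32(77), [531.9, 376.9], [524, 373, 16, 8])]
top cork [(np.int32(58), [482.9, 40.7], [479, 37, 9, 9]), (np.int32(1809), [392.0, 137.8], [364, 119, 58, 39]), (np.int32(3147), [375.3, 222.5], [344, 191, 64, 64])]
scene blue [(np.int32(58), [51.4, 18.9], [34, 17, 36, 5]), (np.int32(209), [71.0, 38.2], [60, 31, 22, 14]), (np.int32(1575), [249.9, 211.4], [228, 188, 45, 46]), (np.int32(3282), [174.3, 249.5], [140, 216, 68, 66])]
scene red [(np.int32(67), [134.9, 185.1], [131, 181, 9, 10])]
scene cork [(np.int32(1945), [404.3, 273.6], [368, 242, 72, 66]), (np.int32(3476), [321.5, 315.3], [287, 284, 70, 63])]
knob [(np.int32(87), [240.6, 213.4], [236, 209, 11, 10])] [(np.int32(75), [249.0, 196.7], [246, 191, 7, 12])]
```

View pics/crop1.png

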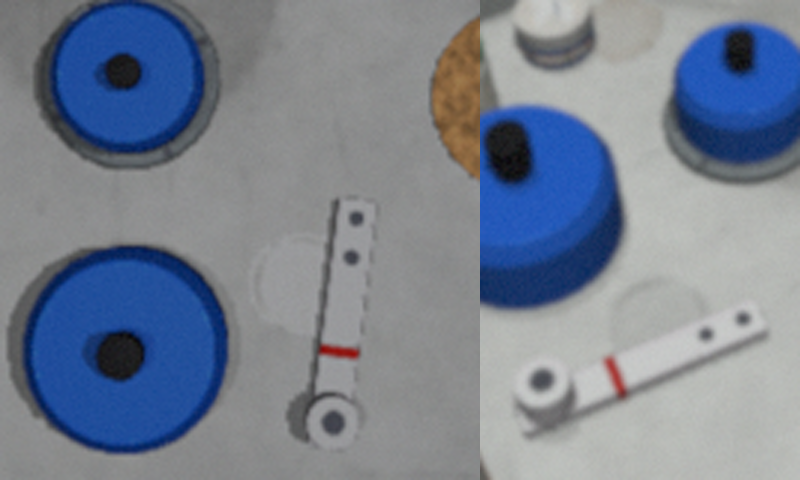

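The crop shows the small blue cover on the grey foot, with its knob at top pixel (240.6,213.4). The large cover stands on the bare bench. The bar's red band is at (312.7,307), the dots at (319,262.7) and (317,275.8), and the hub hole at (311,331).

Run:
```python
from h import *
T=read_camera("top");S=read_camera("scene")
r=lambda p:np.round(p,4).tolist()
k,e=tri([(T,(240.6,213.4)),(S,(249,196.7))]);print("knob",r(k),e)
k,e=tri([(T,(375.3,222.5)),(S,(321.5,315.3))]);print("mat",r(k),e,r(plane(T,(375.3,222.5),.003)))
def c(cam,pts,box,f):
    im=cam["image"].astype(int);return im
def redc(im,box):
    x0,y0,x1,y1=box;b=im[y0:y1,x0:x1].astype(float);w=np.clip(b[...,2]-b[...,1]-40,0,None);g=np.mgrid[y0:y1,x0:x1];return ((g[1]*w).sum()/w.sum(),(g[0]*w).sum()/w.sum())
a=redc(T["image"],(300,298,325,315));b=redc(S["image"],(198,295,216,316));print(a,b)
k,e=tri([(T,a),(S,b)]);print("red",r(k),e,r(plane(T,a,.014)))
def dark(im,uv,rad=4):
    g=cv2.cvtColor(im,cv2.COLOR_BGR2GRAY).astype(float);x,y=map(round,uv);y0,x0=y-rad,x-rad
    b=g[y0:y+rad+1,x0:x+rad+1];w=np.clip(np.median(b)-20-b,0,None);q=np.mgrid[y0:y+rad+1,x0:x+rad+1];return ((q[1]*w).sum()/w.sum(),(q[0]*w).sum()/w.sum())
for n,u,v in(("d1",(319,262.7),(250.5,286.3)),("d2",(317,275.8),(237.7,291.3)),("hub",(311,331),(180.3,306.5))):
    a=dark(T["image"],u);b=dark(S["image"],v);k,e=tri([(T,a),(S,b)]);print(n,np.round(a,1),np.round(b,1),r(k),e,r(plane(T,a,.042 if n=="hub" else .014)))
```

```text
knob [0.615, 0.1752, 0.0821] 0.0005168812231511684
mat [0.6075, -0.1363, -0.0051] 0.0006225772845223515 [0.6064, -0.1345, 0.003]
(np.float64(312.64731945059816), np.float64(306.79264510412054)) (np.float64(206.0940828402367), np.float64(304.8437869822485))
red [0.4097, 0.0094, 0.0098] 0.0006958990095041569 [0.4094, 0.0099, 0.014]
d1 [318.3 262.4] [250.  285.8] [0.5112, -0.0018, 0.0132] 0.0004857500122749753 [0.5108, -0.0015, 0.014]
d2 [316.7 275.4] [237.2 291. ] [0.4813, 0.0016, 0.0133] 0.0004476122803485472 [0.4809, 0.0018, 0.014]
hub [310.7 330.4] [180.9 306.3] [0.3602, 0.0151, 0.0417] 0.00032238608901678117 [0.3599, 0.0152, 0.042]
```

Run:
```python
from h import *
T=read_camera("top");S=read_camera("scene")
for n,a,b in(("button",(139.2,307.8),(134.9,185.1)),("ring",(160,170),(243,114)),("bowl",(42,248),(150,102)),("bottlecap",(176.5,300.5),(150,195)),("bigknob",(240,308.5),(170,230)),("spoon",(245,161),(295,200))):
    print(n,*[np.round(x,3) for x in tri([(T,a),(S,b)])])
o=get_obs();M=R.from_euler('xyz',o["eef_rot"])
print("yaw turn to 3.03: tool-z turn share",(M.inv()*R.from_euler('xyz',[np.pi,0,3.03])).as_rotvec()/2/np.pi)
for w in([.35,.28,.30],[.50,.18,.25],[.615,.175,.20],[.615,.175,.088]):
    print(w,np.round(M.inv().apply(np.array(w)-o["tcp_pos"]),3))
```

```text
button [0.404 0.396 0.05 ] 0.001
ring [0.69  0.327 0.199] 0.003
bowl [0.533 0.571 0.153] 0.004
bottlecap [0.421 0.31  0.079] 0.002
bigknob [0.411 0.17  0.095] 0.002
spoon [ 0.749  0.174 -0.003] 0.002
yaw turn to 3.03: tool-z turn share [-3.54456485e-05 -7.40185811e-06 -5.43025784e-02]
[0.35, 0.28, 0.3] [-0.192 -0.17  -0.052]
[0.5, 0.18, 0.25] [-0.371 -0.194 -0.002]
[0.615, 0.175, 0.2] [-0.476 -0.149  0.048]
[0.615, 0.175, 0.088] [-0.476 -0.149  0.16 ]
```

```bash
python3 -m jog '{"delta_pos":[[-0.192,-0.17,-0.052],[-0.192,-0.17,-0.052],[-0.192,-0.17,-0.052],[-0.192,-0.17,-0.052],[-0.192,-0.17,-0.052],[-0.192,-0.17,-0.052],[-0.192,-0.17,-0.052],[-0.371,-0.194,-0.002],[-0.371,-0.194,-0.002],[-0.371,-0.194,-0.002],[-0.371,-0.194,-0.002],[-0.371,-0.194,-0.002]],"turn":[[0,0,-0.054],[0,0,-0.054],[0,0,-0.054],[0,0,-0.054],[0,0,-0.054],[0,0,-0.054],[0,0,-0.054],[0,0,-0.054],[0,0,-0.054],[0,0,-0.054],[0,0,-0.054],[0,0,-0.054]]}'
python3 - <<'E'
from h import *
o=get_obs();M=R.from_euler('xyz',o["eef_rot"]);print(np.round(o["tcp_pos"],4),o["eef_rot"],np.round(o["qpos"],2))
for w in([.615,.175,.18],[.615,.175,.088]): print(np.round(M.inv().apply(np.array(w)-o["tcp_pos"]),4))
E
```

```text
clock: 1.4
tcp_pos: [0.5032, 0.1765, 0.2489]
eef_rot: [-3.14, 0.0, 3.024]
wrist_force: [0.6, -0.3, -0.5]
gripper_width: 0.999
finger_force: 0.0
[0.5032 0.1765 0.2489] [-3.13976173e+00  1.36205274e-04  3.02422369e+00] [-0.31  0.64 -0.16  1.63  0.13  0.87  0.93]
[-0.1112  0.0117  0.0689]
[-0.1112  0.0119  0.1609]
```

```bash
python3 -m jog '{"delta_pos":[[-0.115,0.010,0.07],[-0.115,0.010,0.07],[-0.115,0.010,0.07],[-0.115,0.010,0.07],[-0.115,0.010,0.07],[-0.115,0.010,0.07]],"turn":[[0,0,0],[0,0,0],[0,0,0],[0,0,0],[0,0,0],[0,0,0]]}'
python3 - <<'E'
from h import *
o=get_obs();print(np.round(o["tcp_pos"],4),np.round(o["eef_rot"],4))
c=read_camera("wrist");print(c["eye"],c["rotation"]);cv2.imwrite("pics/w1.png",c["image"])
print(blobs(c["image"],"black",60))
M=R.from_euler('xyz',o["eef_rot"])
print(np.round(M.inv().apply(np.array([.615,.1752,.088])-o["tcp_pos"]),4))
E
```

```text
clock: 1.9
tcp_pos: [0.6153, 0.1772, 0.1799]
eef_rot: [-3.141, -0.001, 3.028]
wrist_force: [-0.0, -0.3, 0.5]
gripper_width: 1.0
finger_force: 0.0
[0.6153 0.1772 0.1799] [-3.1414e+00 -9.0000e-04  3.0279e+00]
[0.54836856 0.18466779 0.30547789] [ 2.87099837e+00 -3.64582337e-04  1.45603548e+00]
[(np.int32(947), [273.9, 217.3], [258, 199, 33, 37]), (np.int32(51683), [278.5, 363.1], [0, 256, 560, 164])]
[-0.     -0.002   0.0919]
```

View pics/w1.png

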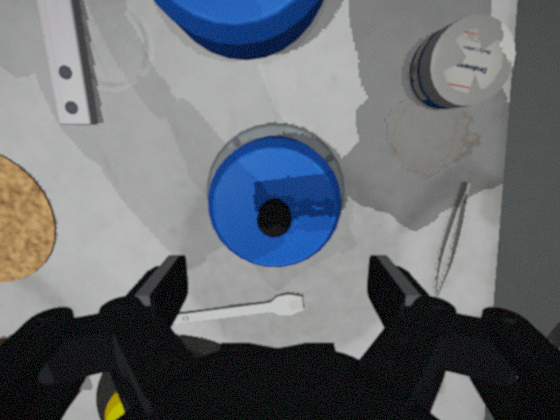

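The wrist view shows the knob at (274,217), centred between the fingers, with the cover and foot clear all round. I'll check that ray against the triangulated knob, then descend.

```bash
python3 - <<'E'
from h import *
W=read_camera("wrist");T=read_camera("top");S=read_camera("scene")
print(tri([(W,(273.9,217.3)),(S,(249,196.7))]), plane(W,(273.9,216.5),.09))
E
python3 -m jog '{"delta_pos":[[0,-0.002,0.03],[0,-0.002,0.06],[0,-0.002,0.08],[0,-0.002,0.092],[0,-0.002,0.092],[0,-0.002,0.092]],"turn":[[0,0,0],[0,0,0],[0,0,0],[0,0,0],[0,0,0],[0,0,0]]}'
python3 -m jog '{"delta_pos":[[0,0,0],[0,0,0],[0,0,0],[0,0,0],[0,0,0],[0,0,0],[0,0,0],[0,0,0]],"turn":[[0,0,0],[0,0,0],[0,0,0],[0,0,0],[0,0,0],[0,0,0],[0,0,0],[0,0,0]]}' -1 40
```

```text
(array([0.61637795, 0.17469367, 0.08254328]), np.float64(0.001004325927310885)) [0.61448246 0.17495078 0.09      ]
clock: 2.6
tcp_pos: [0.6156, 0.1754, 0.0892]
eef_rot: [3.141, 0.001, 3.028]
wrist_force: [-0.3, 0.5, 1.2]
gripper_width: 1.0
finger_force: 0.0
clock: 3.27
tcp_pos: [0.6156, 0.1752, 0.0887]
eef_rot: [3.142, 0.0, 3.028]
wrist_force: [-1.4, -0.3, 5.3]
gripper_width: 0.287
finger_force: 38.9
```

```bash
python3 -m jog '{"delta_pos":[[0,0,-0.01],[0,0,-0.025],[0,0,-0.045],[0,0,-0.065],[0,0,-0.085],[0,0,-0.1],[0,0,-0.1],[0,0,-0.1]],"turn":[[0,0,0],[0,0,0],[0,0,0],[0,0,0],[0,0,0],[0,0,0],[0,0,0],[0,0,0]]}'
python3 - <<'E'
from h import *
o=get_obs();M=R.from_euler('xyz',o["eef_rot"]);print(o["tcp_pos"])
print(np.round(M.inv().apply(np.array([.6065,-.1345,o["tcp_pos"][2]])-o["tcp_pos"]),4))
T=read_camera("top");S=read_camera("scene");cv2.imwrite("pics/lift.png",np.hstack([T["image"][130:350,140:460],S["image"][130:350,140:460]]))
E
```

```text
clock: 3.93
tcp_pos: [0.6155, 0.1752, 0.1891]
eef_rot: [3.141, 0.001, 3.028]
wrist_force: [-0.2, -0.6, -1.5]
gripper_width: 0.29
finger_force: 39.6
[0.61554726 0.17521781 0.18905226]
[-2.610e-02 -3.087e-01 -1.000e-04]
```

View pics/lift.png

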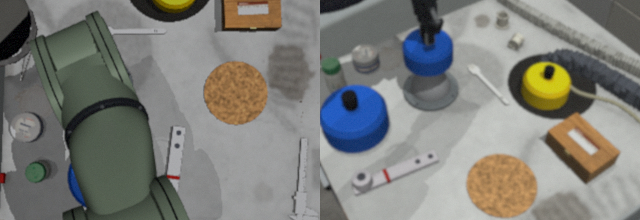

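The cover is in the gripper, clear of the dome and upright. Next I carry it over the mat.

```bash
python3 -m jog '{"delta_pos":[[-0.001,-0.015,0],[-0.004,-0.045,0],[-0.007,-0.08,0],[-0.01,-0.115,0],[-0.013,-0.15,0],[-0.016,-0.185,0],[-0.019,-0.22,0],[-0.021,-0.255,0],[-0.024,-0.285,0],[-0.026,-0.304,0],[-0.026,-0.309,0],[-0.026,-0.309,0]],"turn":[[0,0,0],[0,0,0],[0,0,0],[0,0,0],[0,0,0],[0,0,0],[0,0,0],[0,0,0],[0,0,0],[0,0,0],[0,0,0],[0,0,0]]}'
python3 -m jog '{"delta_pos":[[0,0,0.02],[0,0,0.05],[0,0,0.075],[0,0,0.092],[0,0,0.1],[0,0,0.104],[0,0,0.106],[0,0,0.108],[0,0,0.109],[0,0,0.109]],"turn":[[0,0,0],[0,0,0],[0,0,0],[0,0,0],[0,0,0],[0,0,0],[0,0,0],[0,0,0],[0,0,0],[0,0,0]]}'
```

```text
clock: 5.03
tcp_pos: [0.6056, -0.1366, 0.1875]
eef_rot: [-3.141, -0.001, 3.026]
wrist_force: [-0.2, -0.4, -1.2]
gripper_width: 0.284
finger_force: 39.6
clock: 5.87
tcp_pos: [0.6065, -0.1348, 0.0799]
eef_rot: [-3.141, 0.001, 3.028]
wrist_force: [0.4, 0.0, -1.1]
gripper_width: 0.29
finger_force: 39.6
```

```bash
python3 -m jog '{"delta_pos":[[0,0,0.001],[0,0,0.002],[0,0,0.002]],"turn":[[0,0,0],[0,0,0],[0,0,0]]}'
```

```text
clock: 6.12
tcp_pos: [0.6067, -0.1349, 0.0795]
eef_rot: [-3.141, 0.002, 3.028]
wrist_force: [-9.5, 2.2, 30.0]
gripper_width: 0.284
finger_force: 42.6
```

Contact. Relax 1 mm, release, and rise.

```bash
python3 -m jog '{"delta_pos":[[0,0,-0.0015],[0,0,-0.0015]],"turn":[[0,0,0],[0,0,0]]}'
python3 -m jog '{"delta_pos":[[0,0,0],[0,0,0],[0,0,0],[0,0,0],[0,0,0],[0,0,-0.02],[0,0,-0.06],[0,0,-0.1],[0,0,-0.14],[0,0,-0.15],[0,0,-0.15]],"turn":[[0,0,0],[0,0,0],[0,0,0],[0,0,0],[0,0,0],[0,0,0],[0,0,0],[0,0,0],[0,0,0],[0,0,0],[0,0,0]]}' 1
python3 - <<'E'
from h import *
T=read_camera("top");S=read_camera("scene");cv2.imwrite("pics/mat.png",np.hstack([T["image"][130:350,140:460],S["image"][130:370,140:460][:220]]))
cv2.imwrite("pics/T2.png",T["image"]);cv2.imwrite("pics/S2.png",S["image"])
o=get_obs();M=R.from_euler('xyz',o["eef_rot"]);print(o["tcp_pos"],o["qpos"])
print(np.round(M.inv().apply(np.array([.43,0.02,.20])-o["tcp_pos"]),4))
E
```

```text
clock: 6.28
tcp_pos: [0.6066, -0.1349, 0.0797]
eef_rot: [-3.141, 0.001, 3.028]
wrist_force: [1.3, -2.8, 6.9]
gripper_width: 0.288
finger_force: 40.7
clock: 7.2
tcp_pos: [0.6073, -0.1349, 0.2321]
eef_rot: [-3.141, 0.005, 3.028]
wrist_force: [0.9, 0.7, -0.4]
gripper_width: 1.0
finger_force: 0.0
[ 0.60617679 -0.13476148  0.22860376] [ 0.2693369   0.80684676 -0.22531727  1.3251109   0.18946919  1.03044183
  1.47100198]
[0.1926 0.1338 0.0286]
```

View pics/mat.png

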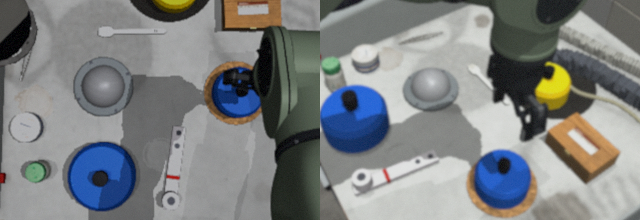

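The cover stands upright, centred on the mat, and the dome and foot are uncovered at about (242,216) in the top image. I'll measure the stand from two places of the wrist camera, starting with a move towards it.

```bash
python3 -m jog '{"delta_pos":[[0.016,0.04,-0.02],[0.032,0.08,-0.02],[0.045,0.12,-0.02],[0.06,0.155,-0.02],[0.075,0.195,-0.02],[0.09,0.235,-0.02],[0.10,0.25,-0.02],[0.10,0.25,-0.02],[0.10,0.25,-0.02],[0.10,0.25,-0.02]],"turn":[[0,0,0],[0,0,0],[0,0,0],[0,0,0],[0,0,0],[0,0,0],[0,0,0],[0,0,0],[0,0,0],[0,0,0]]}'
python3 - <<'E'
from h import *
c=read_camera("wrist");im=c["image"];cv2.imwrite("pics/w2.png",im);np.save("w2.npy",c,allow_pickle=True)
o=get_obs();print(o["tcp_pos"],c["eye"],c["rotation"])
def proj(c,p):
    e,r=np.array(c["eye"]),R.from_euler('xyz',c["rotation"]).as_matrix();q=r.T@(np.array(p)-e);return q[:2]/q[2]*c["fx"]+[c["cx"],c["cy"]],c["fx"]/q[2]
p,s=proj(c,[.615,.175,.012]);print("expect foot at",p,"radius px",s*.07,"bar hub",proj(c,[.36,.0151,.042]))
T=cv2.imread("pics/T2.png");cam=read_camera("top");pt,st=proj(cam,[.615,.175,.012]);print("top expect",pt,st*.07)
x,y=pt.astype(int);g=cv2.cvtColor(T,cv2.COLOR_BGR2GRAY)[y-50:y+50,x-50:x+50];g=cv2.resize(g,None,fx=6,fy=6,interpolation=cv2.INTER_CUBIC)
h=cv2.HoughCircles(cv2.GaussianBlur(g,(9,9),3),cv2.HOUGH_GRADIENT_ALT,1.5,20,param1=120,param2=.6,minRadius=100,maxRadius=230);print("hough",None if h is None else [(x-50+q[0]/6,y-50+q[1]/6,q[2]/6) for q in h[0]])
E
```

```text
clock: 8.13
tcp_pos: [0.5353, 0.1241, 0.2479]
eef_rot: [-3.14, -0.001, 3.027]
wrist_force: [1.0, 0.5, 0.8]
gripper_width: 0.998
finger_force: 0.0
[0.53543555 0.12376065 0.24811298] [0.468381   0.13171022 0.37353116] [2.87112480e+00 5.96006056e-04 1.45548552e+00]
expect foot at [324.06540737 238.10999953] radius px 54.64083322959831 bar hub (array([146.05858653,  24.08018889]), np.float64(1023.3851730149711))
top expect [243.02606833 215.72884454] 30.114513940899826
hough None
```

View pics/w2.png

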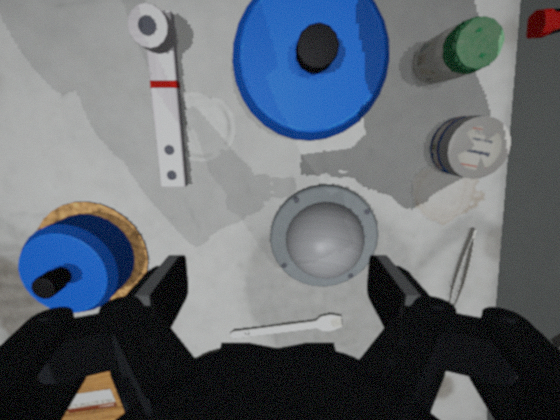

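The wrist view shows the foot ring centred near (324,236) with the dome inside it, the bar at the upper left with its red band at (164,84), and the cover on the mat at the left. I'll fit the foot's outline in both views, cast on the z=12 mm plane with 70 mm as the radius check.

```bash
cat >> h.py <<'E'
def foot(c,im,ctr,rad,z=.012,dbg=None):
    # radial rays from ctr, outermost strong dark->light edge near rad; circle fit on plane
    g=cv2.GaussianBlur(cv2.cvtColor(im,cv2.COLOR_BGR2GRAY),(0,0),.8).astype(np.float32)
    rr=np.arange(rad*.85,rad*1.18,.2);pts=[]
    for a in np.arange(0,2*np.pi,np.pi/90):
        x=(ctr[0]+rr*np.cos(a)).astype(np.float32);y=(ctr[1]+rr*np.sin(a)).astype(np.float32)
        p=cv2.remap(g,x[None],y[None],cv2.INTER_LINEAR)[0];d=np.gradient(p);i=d.argmax()
        if d[i]*5>4: pts.append((x[i],y[i]))
    P=np.array([plane(c,p,z)[:2] for p in pts])
    keep=np.ones(len(P),bool)
    for _ in range(6):
        A=np.c_[2*P[keep],np.ones(keep.sum())];s=np.linalg.lstsq(A,(P[keep]**2).sum(1),rcond=None)[0]
        r=np.sqrt(s[2]+s[0]**2+s[1]**2);e=np.abs(np.hypot(*(P-s[:2]).T)-r);keep=e<max(.0015,2*np.median(e))
    return s[:2],r,keep.sum(),len(P)
E
python3 - <<'E'
from h import *
W=np.load("w2.npy",allow_pickle=True).item();T=read_camera("top")
for z in(.006,.012,.02): print(z,foot(W,W["image"],(324,235),53.5,z),foot(T,cv2.imread("pics/T2.png"),(243,215.7),30.1,z))
a,b=[cv2.resize(i,None,fx=f,fy=f,interpolation=cv2.INTER_CUBIC) for i,f in((W["image"][165:305,255:395],4),(cv2.imread("pics/T2.png")[180:250,208:278],3))]
# red band & dots in wrist view
im=W["image"].astype(float);b=im[70:100,140:190];w=np.clip(b[...,2]-b[...,1]-40,0,None);g=np.mgrid[70:100,140:190];u=((g[1]*w).sum()/w.sum(),(g[0]*w).sum()/w.sum());print("red wrist",u,plane(W,u,.014))
print("red tri W+T",tri([(W,u),(T,(312.65,306.8))]))
g=cv2.cvtColor(W["image"],cv2.COLOR_BGR2GRAY).astype(float)
for n,(x,y),z,q in(("hub",(149,25),.042,9),("d2",(169,150),.014,6),("d1",(171,175),.014,6)):
    k=g[y-q:y+q+1,x-q:x+q+1];w=np.clip(np.median(k)-25-k,0,None);m=np.mgrid[y-q:y+q+1,x-q:x+q+1];u=((m[1]*w).sum()/w.sum(),(m[0]*w).sum()/w.sum());print(n,u,plane(W,u,z))
E
```

```text
0.006 (array([0.61622362, 0.17521016]), np.float64(0.07091146392419506), np.int64(171), 177) (array([0.61439967, 0.17567973]), np.float64(0.07107443205259775), np.int64(166), 179)
0.012 (array([0.61380103, 0.17451443]), np.float64(0.06974514998790647), np.int64(172), 177) (array([0.61393918, 0.17524697]), np.float64(0.07072587822752155), np.int64(166), 179)
0.02 (array([0.61058316, 0.17356726]), np.float64(0.06820182190050034), np.int64(172), 177) (array([0.61332519, 0.17466996]), np.float64(0.0702611397940872), np.int64(166), 179)
red wrist (np.float64(163.6948535495615), np.float64(83.74623531358597)) [0.41081855 0.0111553  0.014     ]
red tri W+T (array([0.40941518, 0.00946086, 0.00858663]), np.float64(0.0005484273863693626))
hub (np.float64(nan), np.float64(nan)) [nan nan nan]
d2 (np.float64(168.82996712071395), np.float64(149.48473461719118)) [0.48219572 0.00167222 0.014     ]
d1 (np.float64(171.22152641878668), np.float64(174.79569471624265)) [ 0.51197033 -0.00178092  0.014     ]<stdin>:10: RuntimeWarning: invalid value encountered in scalar divide
```

The views agree on the stand centre, (0.614,0.175), with the foot at z≈12 mm and R≈70 mm. The bar's red band is at (0.410,0.010) with yaw ≈3.03, which matches the tool.

Run:
```python
from h import *
o=get_obs();M=R.from_euler('xyz',o["eef_rot"]);print(o["tcp_pos"],o["eef_rot"])
for w in([.410,.0102,.12],[.410,.0102,.019]):print(np.round(M.inv().apply(np.array(w)-o["tcp_pos"]),4))
```

```text
[0.53548175 0.12382071 0.24836056] [-3.14098371e+00 -5.17418136e-04  3.02639650e+00]
[ 0.1115 -0.1272  0.1285]
[ 0.1115 -0.1272  0.2295]
```

```bash
python3 -m jog '{"delta_pos":[[0.018,-0.02,0.02],[0.036,-0.04,0.04],[0.056,-0.064,0.06],[0.075,-0.085,0.08],[0.095,-0.106,0.1],[0.1115,-0.1275,0.128],[0.1115,-0.1275,0.128],[0.1115,-0.1275,0.128],[0.1115,-0.1275,0.128],[0.1115,-0.1275,0.128]],"turn":[[0,0,0],[0,0,0],[0,0,0],[0,0,0],[0,0,0],[0,0,0],[0,0,0],[0,0,0],[0,0,0],[0,0,0]]}'
python3 - <<'E'
from h import *
o=get_obs();M=R.from_euler('xyz',o["eef_rot"]);print(o["tcp_pos"],o["eef_rot"],np.round(o["qpos"],2))
c=read_camera("wrist");cv2.imwrite("pics/w3.png",c["image"])
im=c["image"].astype(float);w=np.clip(im[...,2]-im[...,1]-40,0,None);w[:, :150]=0;w[:,420:]=0
g=np.mgrid[:420,:560];u=((g[1]*w).sum()/w.sum(),(g[0]*w).sum()/w.sum());p=plane(c,u,.014);print(w.sum(),u,p)
print(np.round(M.inv().apply(np.array([.410,.0102,.019])-o["tcp_pos"]),4))
E
```

```text
clock: 9.12
tcp_pos: [0.4109, 0.0112, 0.1213]
eef_rot: [3.141, 0.001, 3.028]
wrist_force: [-0.3, -0.4, 0.6]
gripper_width: 0.999
finger_force: 0.0
[0.41088782 0.01124042 0.12128967] [3.14117753e+00 1.34676859e-03 3.02818495e+00] [-0.05  0.74 -0.09  2.2   0.29  0.21  1.05]
9178.0 (np.float64(275.98136848986707), np.float64(210.63848332970147)) [0.41075079 0.01019629 0.014     ]
[ 0.0009 -0.0012  0.1023]
```

View pics/w3.png

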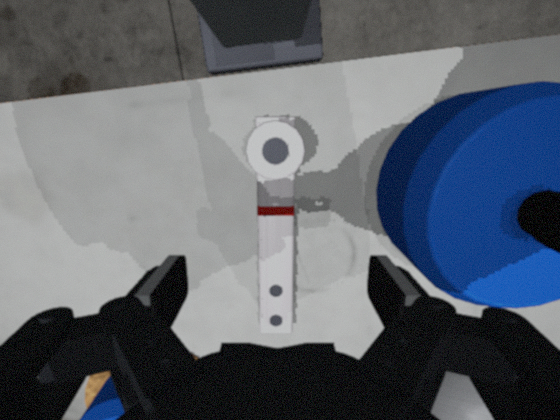

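The bar lies straight along the tool's x axis: the red band is at (276,211), between the fingers, and the large cover is clear on the right. I descend.

```bash
python3 -m jog '{"delta_pos":[[0.0005,-0.001,0.03],[0.0005,-0.001,0.06],[0.0005,-0.001,0.085],[0.0005,-0.001,0.096],[0.0005,-0.001,0.101],[0.0005,-0.001,0.101],[0.0005,-0.001,0.101]],"turn":[[0,0,0],[0,0,0],[0,0,0],[0,0,0],[0,0,0],[0,0,0],[0,0,0]]}'
python3 - <<'E'
from h import *
o=get_obs();print(o["tcp_pos"],o["eef_rot"],np.round(o["qpos"],3))
E
```

```text
clock: 9.75
tcp_pos: [0.4207, 0.0106, 0.0272]
eef_rot: [-3.14, -0.016, 3.029]
wrist_force: [-0.2, -0.7, 0.0]
gripper_width: 1.002
finger_force: 0.0
[0.42065648 0.01061587 0.02715619] [-3.13954366 -0.01627402  3.02856279] [-9.90e-02  9.66e-01 -2.00e-03  2.19e+00  1.88e-01  2.00e-03  1.17e+00]
```

Joint 6 is at its limit for a strictly vertical tool here. I'll tilt the tool 4° about its closing axis, which leaves the grasp unchanged, and back off first.

```bash
python3 -m jog '{"delta_pos":[[0,0,-0.03],[0,0,-0.06],[0,0,-0.06],[0,0,-0.06],[0,0,-0.06]],"turn":[[0,0.0055,0],[0,0.011,0],[0,0.011,0],[0,0.011,0],[0,0.011,0]]}'
python3 - <<'E'
from h import *
o=get_obs();print(o["tcp_pos"],o["eef_rot"],np.round(o["qpos"],3));M=R.from_euler('xyz',o["eef_rot"])
print(np.round(M.inv().apply(np.array([.410,.0102,.019])-o["tcp_pos"]),4))
E
```

```text
clock: 10.17
tcp_pos: [0.4215, 0.0104, 0.0872]
eef_rot: [-3.14, -0.085, 3.028]
wrist_force: [-0.2, -0.1, -0.2]
gripper_width: 0.998
finger_force: 0.0
[0.42146594 0.01044721 0.08723696] [-3.13956022 -0.08467721  3.02807999] [-0.038  0.835 -0.093  2.101  0.181  0.296  1.179]
[ 0.0056 -0.0014  0.069 ]
```

```bash
python3 -m jog '{"delta_pos":[[0.0056,-0.001,0.03],[0.0056,-0.001,0.055],[0.0056,-0.001,0.068],[0.0056,-0.001,0.068],[0.0056,-0.001,0.068]],"turn":[[0,0,0],[0,0,0],[0,0,0],[0,0,0],[0,0,0]]}'
python3 - <<'E'
from h import *
o=get_obs();print(o["tcp_pos"],o["eef_rot"],np.round(o["qpos"],3));M=R.from_euler('xyz',o["eef_rot"])
print(np.round(M.inv().apply(np.array([.410,.0102,.020])-o["tcp_pos"]),4))
E
```

```text
clock: 10.58
tcp_pos: [0.4091, 0.0106, 0.0194]
eef_rot: [-3.139, -0.088, 3.028]
wrist_force: [0.1, -0.6, 0.3]
gripper_width: 1.001
finger_force: 0.0
[0.40905828 0.01055193 0.01941779] [-3.13869543 -0.08770066  3.028377  ] [-0.071  0.985 -0.039  2.158  0.201  0.087  1.163]
[-0.0009 -0.0002 -0.0007]
```

```bash
python3 -m jog '{"delta_pos":[[-0.0015,0,-0.0005],[-0.0015,0,-0.0005],[-0.0015,0,-0.0005],[-0.0015,0,-0.0005],[-0.0015,0,-0.0005],[-0.0015,0,-0.0005],[-0.0015,0,-0.0005],[-0.0015,0,-0.0005],[-0.0015,0,-0.0005],[-0.0015,0,-0.0005]],"turn":[[0,0,0],[0,0,0],[0,0,0],[0,0,0],[0,0,0],[0,0,0],[0,0,0],[0,0,0],[0,0,0],[0,0,0]]}' -1 90
python3 -m jog '{"delta_pos":[[0,0,-0.01],[0,0,-0.03],[0,0,-0.06],[0,0,-0.095],[0,0,-0.13],[0,0,-0.14],[0,0,-0.14],[0,0,-0.14]],"turn":[[0,0,0],[0,0,0],[0,0,0],[0,0,0],[0,0,0],[0,0,0],[0,0,0],[0,0,0]]}'
python3 - <<'E'
from h import *
o=get_obs();print(o["tcp_pos"],o["eef_rot"],o["wrist_force"],o["moment"]);M=R.from_euler('xyz',o["eef_rot"])
c=read_camera("wrist");S=read_camera("scene");np.save("w4.npy",c,allow_pickle=True)
def red(c,x0,x1,y0,y1):
    im=c["image"].astype(float);w=np.clip(im[...,2]-im[...,1]-40,0,None);w=w*0+np.pad(w[y0:y1,x0:x1],((y0,420-y1),(x0,560-x1)))
    g=np.mgrid[:420,:560];return ((g[1]*w).sum()/max(w.sum(),1),(g[0]*w).sum()/max(w.sum(),1)),w.sum()
print(red(c,200,350,50,400),red(S,150,300,150,400))
cv2.imwrite("pics/w4.png",np.hstack([c["image"][80:400,120:430],S["image"][120:440,130:430][:300].repeat(1,0) if 0 else cv2.resize(S["image"][120:420,130:430],(320,320))]))
E
```

```text
clock: 11.42
tcp_pos: [0.4113, 0.0101, 0.021]
eef_rot: [-3.139, -0.085, 3.028]
wrist_force: [-0.6, -0.1, 20.9]
gripper_width: 0.322
finger_force: 88.0
clock: 12.08
tcp_pos: [0.423, 0.0091, 0.1596]
eef_rot: [-3.139, -0.085, 3.028]
wrist_force: [-0.6, 0.3, -5.0]
gripper_width: 0.317
finger_force: 91.7
[0.4230127  0.00907781 0.15956769] [-3.13918708 -0.08546657  3.02776226] [-0.62869396  0.3117834  -5.02984742] [ 0.03823028 -0.17440615  0.00292573]
((np.float64(277.01961758858613), np.float64(268.0192082797334)), np.float64(34204.0)) ((np.float64(293.4), np.float64(325.8590909090909)), np.float64(220.0))
```

View pics/w4.png

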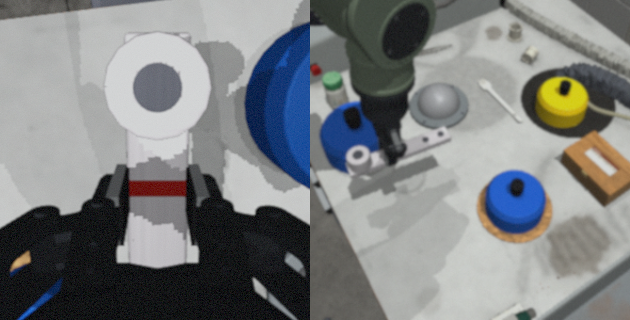

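The bar is held at its red band (wrist (277,268), hub at (277,167)) and clear of the bench. Now I work out where it sits in the tool, how level it is, and the travel needed.

Run:
```python
from h import *
o=get_obs();M=R.from_euler('xyz',o["eef_rot"]);t=np.array(o["tcp_pos"]);c=np.load("w4.npy",allow_pickle=True).item()
zu=t[2]-.021
r=plane(c,(277.0,268.0),zu+.014);h=plane(c,(277.5,167),zu+.042);print("red",r,"hub",h,"dist",np.linalg.norm((r-h)[:2]),"red-tcp world",r-t)
d=(h-r)[:2];print("yaw",np.arctan2(d[1],d[0]))
for a in(-4,-2,2,4): # tilt hypothesis: hub end height change
    z=zu+.042+.05*np.sin(np.radians(a));print(a,np.linalg.norm((plane(c,(277.5,167),z)-r)[:2])+.028*np.sin(np.radians(a)))
off=r-t; off[2]=-.021
ap=np.array([.6139,.1749,.060]);print("tcp goal at contact",ap-off)
for dz in(.05,.006,0):print(dz,np.round(M.inv().apply(ap-off+[0,0,dz]-t),4))
```

```text
red [0.42249795 0.00885325 0.15163982] hub [0.37259411 0.01486333 0.17963982] dist 0.050264440539362125 red-tcp world [-4.52410729e-06 -3.00395062e-04 -7.00000000e-03]
yaw 3.021736614686764
-4 0.048130541013455576
-2 0.04919684041748084
2 0.051332040672760856
4 0.052398340111282984
tcp goal at contact [0.61390452 0.1752004  0.081     ]
0.05 [-0.1731  0.1867  0.012 ]
0.006 [-0.177   0.1868  0.0558]
0 [-0.1775  0.1869  0.0618]
```

```bash
python3 -m jog '{"delta_pos":[[-0.012,0.005,-0.01],[-0.035,0.015,-0.01],[-0.06,0.03,-0.01],[-0.085,0.055,-0.01],[-0.11,0.08,-0.01],[-0.13,0.105,-0.01],[-0.148,0.13,-0.005],[-0.16,0.155,0],[-0.168,0.172,0.005],[-0.173,0.182,0.01],[-0.173,0.187,0.012],[-0.173,0.187,0.012]],"turn":[[0,0,0],[0,0,0],[0,0,0],[0,0,0],[0,0,0],[0,0,0],[0,0,0],[0,0,0],[0,0,0],[0,0,0],[0,0,0],[0,0,0]]}'
python3 -m jog '{"delta_pos":[[0,0,0],[0,0,0],[0,0,0],[0,0,0]],"turn":[[0,0,0],[0,0,0],[0,0,0],[0,0,0]]}'
python3 - <<'E'
from h import *
o=get_obs();M=R.from_euler('xyz',o["eef_rot"]);t=np.array(o["tcp_pos"]);print(t,o["eef_rot"],o["wrist_force"])
S=read_camera("scene");T=read_camera("top");cv2.imwrite("pics/s5.png",cv2.resize(S["image"][130:280,170:330],(640,600),interpolation=cv2.INTER_CUBIC))
for dz in(.008,.002,0):print(dz,np.round(M.inv().apply(np.array([.6139,.1752,.081+dz])-t),4))
E
```

```text
clock: 13.18
tcp_pos: [0.6134, 0.1763, 0.1303]
eef_rot: [-3.138, -0.089, 3.029]
wrist_force: [-0.5, -0.0, -4.3]
gripper_width: 0.317
finger_force: 91.6
clock: 13.52
tcp_pos: [0.6145, 0.1749, 0.1328]
eef_rot: [-3.139, -0.086, 3.027]
wrist_force: [-0.5, 0.2, -4.4]
gripper_width: 0.315
finger_force: 91.6
[0.61454455 0.17489118 0.13281779] [-3.13905728 -0.08561199  3.02718567] [-0.46353976  0.15783919 -4.43467046]
0.008 [-0.0031  0.0003  0.0437]
0.002 [-0.0036  0.0004  0.0497]
0 [-0.0038  0.0004  0.0517]
```

View pics/s5.png

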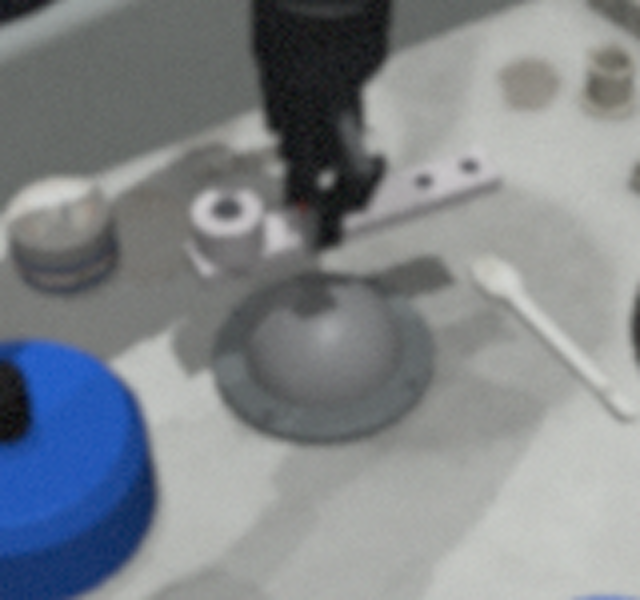

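The bar is above the dome with the hub at crop (228,208) and the dots at (424,181) and (470,166). A quick level check from the scene rays: the height of each dot and of the hub, given its known distance along the bar.

Run:
```python
from h import *
S=read_camera("scene");y=3.0245;ax=np.array([np.cos(y),np.sin(y),0]);r=np.array([.6145,.1746,.126])
for n,uv,s,dz in(("d1",(287.5,171.5),-.1018,0),("d2",(276,175.25),-.0718,0),("hub",(227,182),.05,.028)):
    e,d=ray(S,uv);A=np.c_[[0,0,1.],-d];q=r+ax*s;x,res=np.linalg.lstsq(A,e-q,rcond=None)[:2];print(n,"dz vs level",x[0]-dz,"miss",np.sqrt(res))
```

```text
d1 dz vs level -0.0022966535458844944 miss [0.00092348]
d2 dz vs level -0.002397296415549514 miss [0.00048658]
hub dz vs level -0.0018825145171423655 miss [0.00064787]
```

The bar is level to well under 1°, and perhaps 2 mm lower than assumed. I descend gently and watch the force.

```bash
python3 -m jog '{"delta_pos":[[-0.001,0,0.01],[-0.002,0,0.022],[-0.003,0,0.033],[-0.003,0,0.041],[-0.0033,0.0003,0.045],[-0.0033,0.0003,0.0455],[-0.0033,0.0003,0.0455],[-0.0033,0.0003,0.0455]],"turn":[[0,0,0],[0,0,0],[0,0,0],[0,0,0],[0,0,0],[0,0,0],[0,0,0],[0,0,0]]}'
python3 -m jog '{"delta_pos":[[0,0,0.001],[0,0,0.001],[0,0,0.002],[0,0,0.002],[0,0,0.002]],"turn":[[0,0,0],[0,0,0],[0,0,0],[0,0,0],[0,0,0]]}'
```

```text
clock: 14.33
tcp_pos: [0.6141, 0.1758, 0.0873]
eef_rot: [-3.139, -0.085, 3.028]
wrist_force: [-0.2, -0.5, -4.6]
gripper_width: 0.317
finger_force: 91.6
clock: 14.75
tcp_pos: [0.6137, 0.1758, 0.0849]
eef_rot: [-3.139, -0.086, 3.028]
wrist_force: [-0.5, 0.4, -4.6]
gripper_width: 0.318
finger_force: 91.6
```

```bash
python3 -m jog '{"delta_pos":[[0,-0.0005,0.0005],[0,-0.0005,0.001],[0,-0.0005,0.001],[0,-0.0005,0.001]],"turn":[[0,0,0],[0,0,0],[0,0,0],[0,0,0]]}'
python3 -m jog '{"delta_pos":[[0,0,0.0005],[0,0,0.001],[0,0,0.001],[0,0,0.001]],"turn":[[0,0,0],[0,0,0],[0,0,0],[0,0,0]]}'
```

```text
clock: 15.08
tcp_pos: [0.6136, 0.1753, 0.0838]
eef_rot: [-3.139, -0.086, 3.028]
wrist_force: [-0.4, 0.0, -4.3]
gripper_width: 0.32
finger_force: 91.6
clock: 15.42
tcp_pos: [0.6135, 0.1753, 0.0828]
eef_rot: [-3.139, -0.086, 3.028]
wrist_force: [-0.8, 0.7, -3.5]
gripper_width: 0.316
finger_force: 91.6
```

```bash
python3 -m jog '{"delta_pos":[[0,0,0.0005],[0,0,0.0005],[0,0,0.0005]],"turn":[[0,0,0],[0,0,0],[0,0,0]]}'
python3 -m jog '{"delta_pos":[[0,0,0.0005],[0,0,0.0005],[0,0,0.0005]],"turn":[[0,0,0],[0,0,0],[0,0,0]]}'
```

```text
clock: 15.67
tcp_pos: [0.6134, 0.1753, 0.0823]
eef_rot: [-3.139, -0.086, 3.028]
wrist_force: [0.2, 0.0, -5.3]
gripper_width: 0.317
finger_force: 91.6
clock: 15.92
tcp_pos: [0.6134, 0.1753, 0.0818]
eef_rot: [-3.139, -0.086, 3.028]
wrist_force: [-0.5, -0.9, -4.2]
gripper_width: 0.317
finger_force: 91.6
```

```bash
python3 -m jog '{"delta_pos":[[-0.0005,0,0.0005],[-0.0005,0,0.0005],[-0.0005,0,0.0005]],"turn":[[0,0,0],[0,0,0],[0,0,0]]}'
python3 -m jog '{"delta_pos":[[0,0,0.0005],[0,0,0.0005],[0,0,0.0005]],"turn":[[0,0,0],[0,0,0],[0,0,0]]}'
```

```text
clock: 16.17
tcp_pos: [0.6139, 0.1752, 0.0813]
eef_rot: [-3.139, -0.086, 3.028]
wrist_force: [-0.5, -0.1, -5.0]
gripper_width: 0.318
finger_force: 91.6
clock: 16.42
tcp_pos: [0.6139, 0.1752, 0.0811]
eef_rot: [-3.139, -0.086, 3.028]
wrist_force: [-1.8, -0.3, 0.0]
gripper_width: 0.317
finger_force: 92.3
```

Contact: the dome now carries the bar's weight. Next I ease the grip, open, and hold.

```bash
python3 -m jog '{"delta_pos":[[0,0,0],[0,0,0],[0,0,0]],"turn":[[0,0,0],[0,0,0],[0,0,0]]}' - 20
python3 -m jog '{"delta_pos":[[0,0,0],[0,0,0],[0,0,0],[0,0,0],[0,0,0],[0,0,0],[0,0,0],[0,0,0]],"turn":[[0,0,0],[0,0,0],[0,0,0],[0,0,0],[0,0,0],[0,0,0],[0,0,0],[0,0,0]]}' 1
python3 - <<'E'
from h import *
S=read_camera("scene");cv2.imwrite("pics/s6.png",cv2.resize(S["image"][130:280,170:330],(640,600),interpolation=cv2.INTER_CUBIC))
E
```

```text
clock: 16.67
tcp_pos: [0.6139, 0.1753, 0.081]
eef_rot: [-3.139, -0.086, 3.028]
wrist_force: [-1.2, -1.0, 4.8]
gripper_width: 0.317
finger_force: 92.5
clock: 17.33
tcp_pos: [0.6138, 0.1753, 0.0808]
eef_rot: [-3.139, -0.086, 3.028]
wrist_force: [0.7, 0.5, -0.1]
gripper_width: 1.002
finger_force: 0.0
```

View pics/s6.png

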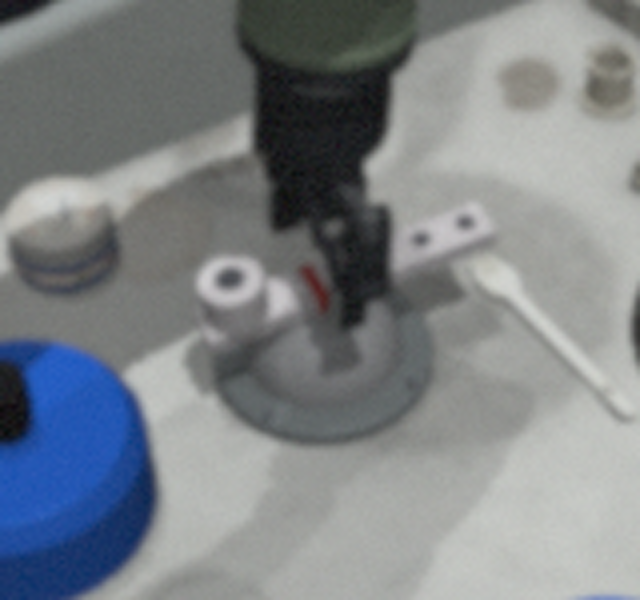

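The bar sits on the dome with the fingers open on both sides, about level (hub (231,278), dots (420,240) and (466,222)). Now I retreat straight up and let it settle.

```bash
python3 -m jog '{"delta_pos":[[0,0,-0.01],[0,0,-0.025],[0,0,-0.045],[0,0,-0.07],[0,0,-0.095],[0,0,-0.12],[0,0,-0.12],[0,0,-0.12],[0,0,-0.12],[0,0,-0.12],[0,0,-0.12],[0,0,-0.12]],"turn":[[0,0,0],[0,0,0],[0,0,0],[0,0,0],[0,0,0],[0,0,0],[0,0,0],[0,0,0],[0,0,0],[0,0,0],[0,0,0],[0,0,0]]}'
python3 -m jog '{"delta_pos":[[0,0,0],[0,0,0],[0,0,0],[0,0,0],[0,0,0],[0,0,0],[0,0,0],[0,0,0],[0,0,0],[0,0,0],[0,0,0],[0,0,0]],"turn":[[0,0,0],[0,0,0],[0,0,0],[0,0,0],[0,0,0],[0,0,0],[0,0,0],[0,0,0],[0,0,0],[0,0,0],[0,0,0],[0,0,0]]}'
python3 - <<'E'
from h import *
S=read_camera("scene");cv2.imwrite("pics/s7.png",cv2.resize(S["image"][150:350,170:400],(690,600),interpolation=cv2.INTER_CUBIC))
def dk(uv,q=4):
    g=cv2.cvtColor(S["image"],cv2.COLOR_BGR2GRAY).astype(float);x,y=map(round,uv);k=g[y-q:y+q+1,x-q:x+q+1];w=np.clip(np.median(k)-20-k,0,None);m=np.mgrid[y-q:y+q+1,x-q:x+q+1];return ((m[1]*w).sum()/w.sum(),(m[0]*w).sum()/w.sum())
y=3.0245;ax=np.array([np.cos(y),np.sin(y),0]);r=np.array([.6139,.1749,.074])
for n,uv,s,dz in(("d1",(286.5,185.5),-.1018,0),("d2",(275,190),-.0718,0),("hub",(227.7,199.5),.05,.028)):
    uv=dk(uv);e,d=ray(S,uv);A=np.c_[[0,0,1.],-d];x,res=np.linalg.lstsq(A,e-r-ax*s,rcond=None)[:2];print(n,np.round(uv,1),"dz",x[0]-dz,"miss",np.sqrt(res))
E
```

```text
clock: 18.38
tcp_pos: [0.6239, 0.1743, 0.1999]
eef_rot: [-3.139, -0.087, 3.028]
wrist_force: [0.5, -0.2, 0.1]
gripper_width: 1.0
finger_force: 0.0
clock: 19.38
tcp_pos: [0.6241, 0.1744, 0.2004]
eef_rot: [-3.139, -0.086, 3.028]
wrist_force: [0.9, -0.3, 0.4]
gripper_width: 0.998
finger_force: 0.0
d1 [286.3 185.8] dz 0.0022074673659743718 miss [0.00034899]
d2 [275.  189.7] dz 0.0016185106944767314 miss [0.0012184]
hub [226.9 199.6] dz -0.005740816988755022 miss [0.0034758]
```

View pics/s7.png

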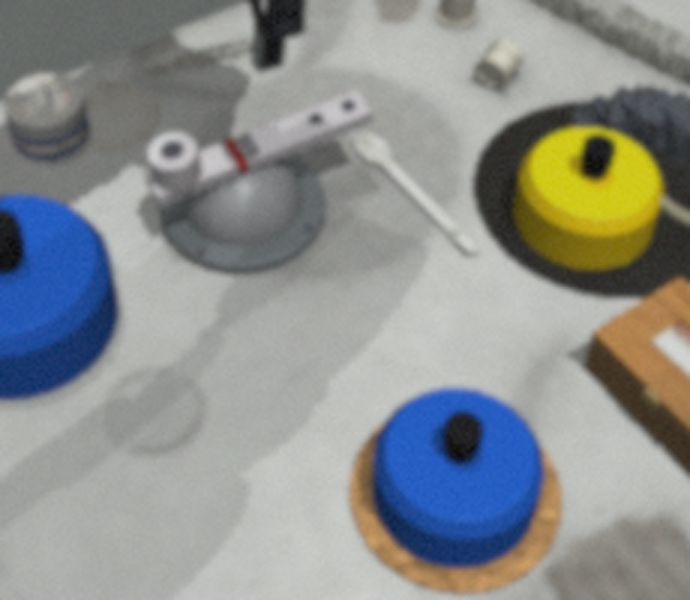

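The bar rests on the dome alone, balanced to within about 3° (hub at crop (172,150), red band at (237,154)). The cover stands upright on the mat at (462,470), and the arm is clear. I'm handing in.

```bash
python3 -c "
from cell import sign_off; print(sign_off())"
```

```text
the job is handed in; nothing more can be done
None
```

The job is handed in (no verdict returned): the last picture showed the cover upright on the cork mat and the carrier bar balanced on the dome at its red mark, within about 3° of level.

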